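# Take the keeper off the pink deck

## Task

The players want to draw from the pink deck. Take hold of its pink keeper, turn it until its long foot lines up with the slot in the box's white guard plate, draw it straight up out of the slot without forcing it, and set it down gently, standing upright in the middle of the round cork coaster. Do not touch the keeper on the blue deck.

Things in the scene. Friction and masses are not known exactly. Their poses are not given: they have to be found in the camera images.
- keeper_pink: Pink keeper, loose, 80-170 g. Foot: flat bar 76 (its x) x 28 (y) x 8 mm; 12 mm round stem up to 50 mm; grip slab on top 44 (x) x 16 (y) mm, from 50 to 80 mm. Origin: centre of the foot's underside, z up. Starts standing on the cards in the pink box, origin 28 mm above the table, foot 60-90 degrees across the slot (either way), trapped under the guard; stem and grip stick out. Turns freely about its stem.
- box_pink: Square pink card box, fixed, 116 x 116 mm, 56 mm high. Its top is a white 4 mm guard plate (52 to 56 mm above the table) with a slot through the middle, 96 mm along the box's x and 48 mm along its y. Inside, 108 mm square; the card tops are 28 mm above the table, so the keeper's foot has 16 mm of lift under the guard. Origin: centre of the underside, on the table; z up.
- coaster: Round cork coaster fixed to the table, 130 mm across, 6 mm thick, flat. Origin: centre of the underside; z up.
- keeper_blue: Blue keeper, a bystander not to be touched: same shape as the pink one, standing within 10 mm of the middle of a blue box like the pink one (origin 28 mm above the table, grip top at 108 mm). Two pawns and two dice under 40 mm high stand beyond, over 0.71 m ahead of the robot.

How it is judged:
By the outcome, as a careful person would: the job done as asked, in the order asked, and still so for the second after the job is handed in, with the robot touching nothing.
It also fails if it takes over 42 s, if anything falls off the work surface, if the arm or the gripper's body presses on something with over 40 N, if the wrist force passes 120 N, or if a joint passes its speed limit or range.

## Robot

A 7-joint arm with a two-finger parallel gripper is mounted at the origin on the work surface. World frame = base frame: x ahead of the robot, y to its left, z up, the work surface at z = 0. Lengths are in m, angles in rad, forces in N, time in s.
With the tool pointing down it reaches from about 0.375 to 0.925 m from the base axis. Payload 3.1 kg.
Tool frame: the origin (TCP) lies on the mounting face of the last link; the fingertips stand 173 mm ahead of it and the grasp point (between the pads) lies 155 mm ahead of it; z points along the fingers, y is the direction in which the jaws open and shut (so a half turn about z gives the same grasp; the last joint's range is limited). The gripper opens to 85 mm and grips with 20 to 120 N. Pads are 22 mm wide; open, the fingers measure 114 mm over their backs; the gripper's body (76 mm by 85 mm) begins 54 mm behind the grasp point. The pads swing forward as they close: fully open they stand 13 mm farther back than shut.
Start: joints at [-1.233, 0.383, 0.044, 1.598, -0.018, 1.161, -0.05], TCP at [0.274, 0.589, 0.405] pointing down, gripper open.
Joint ranges: [-2.61, 2.61], [-0.41, 2.15], [-1.48, 1.57], [0, 2.5], [-1.57, 4.71], [0.05, 1.97], [-2.85, 2.85]. Speed limits (rad/s): [2.79, 2.79, 3.14, 3.14, 3.14, 3.14, 3.14].

## Interface

Orientations are given as a 3x3 rotation matrix whose columns are the frame's x, y, z axes.
In Python, from bench import telemetry, imaging, r gives the robot as it stands.
- The arm moves only by the tool play_rows, never from a script. Its arguments are lists of equal length, an entry for each row: "turn": the turn, a rotation vector about the tool's x, y, z in rad, a list of three; "translation": the shift along the tool's x, y, z in cm, a list of three; "gripper": the opening, from 0 (shut) to 1 (fully open). A call has 1 to 12 rows; each row is the pose to reach, as a shift and turn from the pose commanded when the call began, along the tool's axes at that moment; what a row does not reach only later rows make up. A row lasts 1/12 s, in which the tool goes at most 41.7 mm and 7.16 degrees, less where a joint would pass 70% of its speed; a pose out of reach is approached as far as the arm can. A call with a gripper value outside its range is refused whole. The fingers move at their own pace and stop on an object; the grip force is fixed at half the most. Time passes only in rows, so rows that repeat a pose let the fingers close. It gives the time, the measured TCP pose, the force and the opening at its end, in the units of the state.
- telemetry.read_state(): the state, without advancing time (a new reading comes with each control period).
- imaging.get_image(name): name is "scene" or "top" or "wrist"; returns a dict with "frame" (384x512x3 uint8, red, green, blue), "depth" (384x512 float32, m along the optical axis (not along the pixel's ray), 0 where there is no reading), "fx", "fy", "cx", "cy" (pixels), "xyz" and "orientation" of the camera in the world; the wrist camera has in their place "T_tool_cam" (4x4, takes a point from camera to tool coordinates, whose origin is the TCP and whose axes are the flange's). Camera axes: x right, y down, z forward; pixel columns grow to the right and rows downward; lengths in m; the calibration is good to about 2 mm. A picture is of the moment at which its call begins: read the wrist's pose just before it.
- r.close_job(): hands the job in, once; it reports no verdict.
Trained networks look in the newest picture that a camera, given by its name, has taken for a name from the list of things; names that differ only in an ending like _2 or _b are one class to them, and where a whole thing is asked for, a point or a joint stands for the part that bears it (a point fixed in the world has none). Each returns a list of dicts, best first, with "p" (0 to 1); they miss things now and then, are a little off and sometimes report something else, mostly with a low value. They report only what shows in the picture. A call takes as long as a camera call.
- imaging.recognise(camera, label): "centre" ([x, y, z] in m, in the coordinates of the camera as it stood for that picture, good to about 4 mm: the middle of the surface that is visible of it).
The state is a dict: "time_s": time; "joint_pos": joint angles; "joint_velocities": joint speeds; "joint_efforts": joint torques, N m; "tcp_pos": TCP position; "ee_rot": TCP orientation; "force": force on the tool from outside, world axes, zero at the start; "ft_torque": the same for the moment, N m; "finger_gap": opening from 0.0 (shut) to 1.0 (fully open).
Only numpy, scipy, OpenCV 4.12 (cv2) and the standard library are available. Lean on these libraries where they do the work, as an engineer would, in place of code of your own. Each camera call takes 0.05 s, during which the arm holds its last target.

## Working session

There is one attempt and no reset: what is moved stays moved. The work goes in short steps, Python scripts to look and compute and a tool call to move; the robot and the scene stay as the last step left them, time stands still between calls to the robot, and variables do not carry over. Pictures are saved under pics/ and viewed, and the job is handed in when it is done.

Besides the shell and the picture viewer there is one more tool, called after "Emit:" as name(argument=value, ...) on one line, values as JSON. play_rows: Moves the arm, as the interface text tells. Its arguments: {"type":"object","properties":{"turn":{"type":"array","items":{"type":"array","items":{"type":"number"}}},"translation":{"type":"array","items":{"type":"array","items":{"type":"number"}}},"gripper":{"type":"array","items":{"type":"number"}}},"required":["turn","translation","gripper"]}

```bash
mkdir -p pics
cat > h.py <<'E'
import numpy as np, cv2, sys
sys.path.insert(0,'.')
from bench import telemetry, imaging, r
def cam(name):
    s=telemetry.read_state(); d=imaging.get_image(name)
    if 'T_tool_cam' in d:
        T=np.eye(4);T[:3,:3]=np.array(s['ee_rot']).reshape(3,3);T[:3,3]=s['tcp_pos'];T=T@np.array(d['T_tool_cam'])
    else:
        T=np.eye(4);T[:3,:3]=np.array(d['orientation']).reshape(3,3);T[:3,3]=d['xyz']
    return d,T
def cloud(d,T):
    z=d['depth'];v,u=np.mgrid[:z.shape[0],:z.shape[1]]
    P=np.stack([(u-d['cx'])/d['fx']*z,(v-d['cy'])/d['fy']*z,z],-1)
    return P@T[:3,:3].T+T[:3,3]
def save(d,n): cv2.imwrite('pics/'+n,cv2.cvtColor(d['frame'],cv2.COLOR_RGB2BGR))
E
python3 - <<'E'
from h import *
s=telemetry.read_state()
for k in s: print(k,np.round(s[k],3).tolist())
for n in ['top','scene','wrist']:
    d,T=cam(n); save(d,n+'0.png'); print(n,np.round(T,3).tolist(),d['fx'])
    for l in ['keeper_pink','box_pink','coaster','keeper_blue']:
        for q in imaging.recognise(n,l)[:2]:
            print(n,l,round(q['p'],2),np.round(T[:3,:3]@q['centre']+T[:3,3],3))
E
```

```text
time_s 0.0
joint_pos [-1.233, 0.384, 0.044, 1.6, -0.018, 1.161, -0.05]
joint_velocities [0.002, 0.0, -0.001, 0.001, -0.001, -0.002, 0.001]
joint_efforts [-0.001, -43.346, 1.024, -24.951, 0.011, 0.011, -0.0]
tcp_pos [0.274, 0.589, 0.403]
ee_rot [[-0.907, 0.422, -0.001], [0.422, 0.907, -0.002], [-0.0, -0.003, -1.0]]
force [-0.075, 0.213, 0.182]
ft_torque [-0.001, -0.014, -0.022]
finger_gap 1.004
top [[-0.01, -0.991, 0.136, 0.412], [-1.0, 0.009, -0.008, 0.012], [0.007, -0.136, -0.991, 0.936], [0.0, 0.0, 0.0, 1.0]] 469.9506148426348
top keeper_pink 0.6 [0.583 0.217 0.109]
top box_pink 0.66 [0.582 0.214 0.051]
top coaster 0.8 [ 0.522 -0.222  0.005]
top keeper_blue 0.71 [0.554 0.02  0.096]
scene [[0.175, 0.793, -0.583, 1.045], [0.985, -0.144, 0.1, -0.085], [-0.005, -0.591, -0.806, 0.731], [0.0, 0.0, 0.0, 1.0]] 475.34647418849494
scene keeper_pink 0.72 [0.59  0.213 0.084]
scene keeper_pink 0.46 [0.616 0.209 0.056]
scene box_pink 0.71 [0.618 0.209 0.057]
scene coaster 0.86 [ 0.527 -0.223  0.008]
scene keeper_blue 0.97 [0.565 0.021 0.082]
wrist [[0.422, 0.864, 0.274, 0.203], [0.907, -0.402, -0.128, 0.621], [-0.0, 0.302, -0.953, 0.373], [0.0, 0.0, 0.0, 1.0]] 297.5035157810343
```

View pics/top0.png

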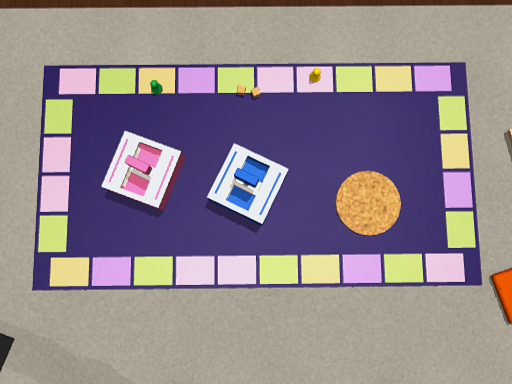

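View pics/scene0.png

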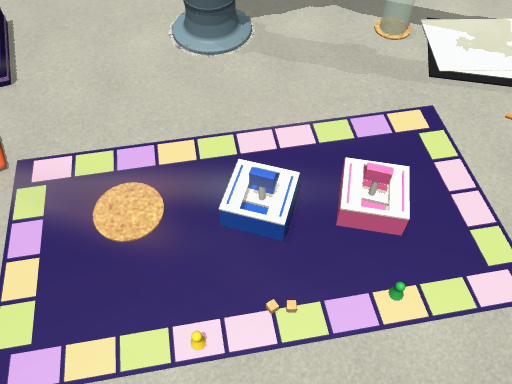

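The top view shows the pink box around (142,170) with the keeper's grip across the slot at (140,162). The blue box is at (248,183) and the coaster at (368,203). Next I'll measure these from depth.

```bash
cat >> h.py <<'E'
def rect(P2):
    c,sz,a=cv2.minAreaRect((P2*1000).astype(np.float32)); return np.round(c,1),np.round(sz,1),round(a,1)
E
python3 - <<'E'
from h import *
for n in ['top','scene']:
    d,T=cam(n); X=cloud(d,T); f=d['frame'].astype(int); z=X[...,2]
    hsv=cv2.cvtColor(d['frame'],cv2.COLOR_RGB2HSV)
    for nm,c in [('pink',(.583,.214)),('blue',(.555,.02))]:
        near=np.hypot(X[...,0]-c[0],X[...,1]-c[1])<.1
        m=near&(z>.100)&(z<.118); print(n,nm,'grip',m.sum(),X[m].mean(0).round(4),rect(X[m][:,:2]))
        m2=near&(z>.049)&(z<.063); print('plate',m2.sum(),X[m2].mean(0).round(4),rect(X[m2][:,:2]))
    m=(np.hypot(X[...,0]-.525,X[...,1]+.222)<.1)&(hsv[...,0]<25)&(hsv[...,1]>100)&(z<.03)
    m=cv2.morphologyEx(m.astype(np.uint8),cv2.MORPH_OPEN,np.ones((3,3)))>0
    print('coaster',m.sum(),X[m].mean(0).round(4),rect(X[m][:,:2]), cv2.minEnclosingCircle((X[m][:,:2]*1000).astype(np.float32)))
    if n=='top':
        crop=d['frame'][110:230,90:300]; cv2.imwrite('pics/crop.png',cv2.resize(crop[...,::-1],None,fx=3.7,fy=3.7,interpolation=cv2.INTER_CUBIC))
E
```

```text
top pink grip 225 [0.5863 0.2154 0.1077] (array([586.7, 216.3]), array([44.3, 16. ]), 62.6)
plate 2437 [0.5864 0.2185 0.0562] (array([587.6, 219.6]), array([117.8, 116.5]), 69.0)
top blue grip 223 [0.5606 0.0198 0.1078] (array([560.9,  19.8]), array([43.5, 15.8]), 62.7)
plate 2410 [0.5571 0.0169 0.0563] (array([558.5,  17.2]), array([115.7, 116.6]), 63.7)
coaster 3258 [ 0.5244 -0.2217  0.0063] (array([ 525.4, -222.4]), array([128.4, 127.7]), 87.4) ((525.7032470703125, -223.23025512695312), 66.28335571289062)
scene pink grip 264 [0.5895 0.2144 0.1068] (array([587.6, 215.4]), array([43.8, 18.8]), 63.1)
plate 2447 [0.5951 0.2169 0.0559] (array([588.3, 219.5]), array([117. , 119.5]), 68.6)
scene blue grip 262 [0.5643 0.019  0.107 ] (array([562.4,  19.5]), array([44.1, 18.4]), 59.9)
plate 2506 [0.5649 0.016  0.0559] (array([558.6,  16.9]), array([116.6, 120.1]), 63.8)
coaster 3245 [ 0.5283 -0.2229  0.0062] (array([ 525.6, -222.4]), array([128.8, 127.6]), 22.4) ((524.4185180664062, -222.88619995117188), 66.11257934570312)
```

View pics/crop.png

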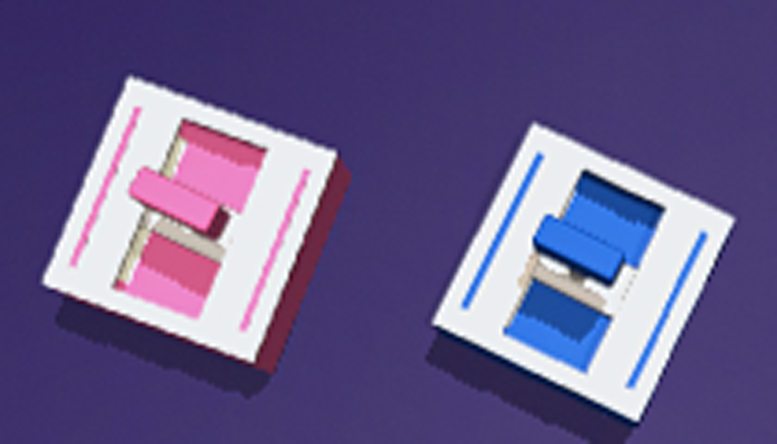

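```bash
cat >> h.py <<'E'
from scipy.spatial.transform import Rotation as Ro
def go(p,yaw):
    """shift (cm) and turn in tool axes to put TCP at p, tool z down, tool y at world angle yaw deg"""
    s=telemetry.read_state(); R=np.array(s['ee_rot']).reshape(3,3)
    y=np.array([np.cos(np.radians(yaw)),np.sin(np.radians(yaw)),0]); z=np.array([0,0,-1.]); x=np.cross(y,z)
    Rt=np.stack([x,y,z],1)
    print('t',s['time_s'],'tcp',np.round(s['tcp_pos'],4),'yaw',np.degrees(np.arctan2(R[1,1],R[0,1])).round(2),'q7',round(s['joint_pos'][6],2))
    print('shift cm',(R.T@(np.array(p)-s['tcp_pos'])*100).round(2),'turn',Ro.from_matrix(R.T@Rt).as_rotvec().round(4))
E
python3 -c "
from h import *
go([.587,.216,.36],152.8)"
```

```text
t 0.85 tcp [0.2744 0.5892 0.4047] yaw 65.03 q7 -0.05
shift cm [-44.09 -20.64   4.47] turn [ 1.0000e-04  0.0000e+00 -1.5318e+00]
```

Emit:
play_rows(turn=[[0,0,-0.12],[0,0,-0.24],[0,0,-0.36],[0,0,-0.48],[0,0,-0.6],[0,0,-0.72],[0,0,-0.84],[0,0,-0.96],[0,0,-1.08],[0,0,-1.2],[0,0,-1.32],[0,0,-1.44]], translation=[[-3,-1.4,0.3],[-6.5,-3,0.6],[-10,-4.7,1],[-14,-6.6,1.4],[-18,-8.4,1.8],[-22,-10.3,2.2],[-26,-12.2,2.6],[-30,-14,3],[-34,-15.9,3.4],[-38,-17.8,3.8],[-41.5,-19.4,4.2],[-44.1,-20.6,4.5]], gripper=[1,1,1,1,1,1,1,1,1,1,1,1])

```text
time_s: 1.85
tcp_pos: [0.5741, 0.2317, 0.3621]
ee_rot: [[-0.55, -0.835, 0.001], [-0.835, 0.55, 0.0], [-0.001, -0.0, -1.0]]
force: [0.1, 0.7, 0.6]
finger_gap: 1.001
```

Run:
```python
from h import *
d,T=cam('wrist'); save(d,'w1.png')
go([.587,.216,.36],152.8)
X=cloud(d,T); z=X[...,2]
near=np.hypot(X[...,0]-.587,X[...,1]-.217)<.1
m=near&(z>.1)&(z<.118); print(m.sum(),rect(X[m][:,:2]) if m.sum()>9 else '')
m=near&(z>.049)&(z<.063); print(m.sum(),rect(X[m][:,:2]) if m.sum()>9 else '')
```

```text
t 1.9 tcp [0.5799 0.2211 0.3613] yaw 146.22 q7 2.13
shift cm [ 0.03 -0.87  0.14] turn [-0.0083 -0.0038 -0.1149]
1112 (array([586.1, 215.6]), array([43.7, 16.1]), 63.6)
9303 (array([587.2, 219.8]), array([117. , 116.3]), 69.0)
```

View pics/w1.png

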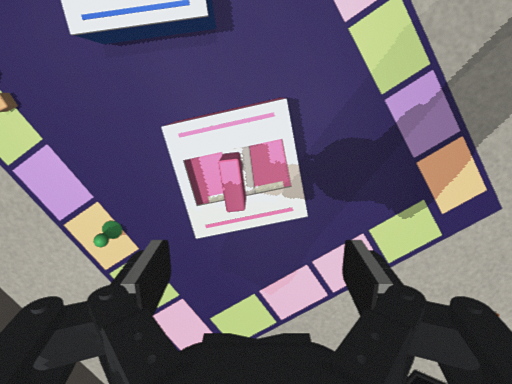

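Emit:
play_rows(turn=[[-0.004,-0.002,-0.06],[-0.008,-0.004,-0.118],[-0.008,-0.004,-0.118]], translation=[[0,-0.4,0.1],[0,-0.6,0.1],[0,-0.6,0.1]], gripper=[1,1,1])

```text
time_s: 2.15
tcp_pos: [0.5789, 0.2286, 0.3608]
ee_rot: [[-0.455, -0.89, -0.005], [-0.89, 0.455, 0.007], [-0.004, 0.008, -1.0]]
force: [0.2, 0.6, -0.1]
finger_gap: 1.0
```

```bash
python3 -c "
from h import *
go([.5865,.2158,.247],153)"
```

```text
t 2.15 tcp [0.5789 0.2286 0.3608] yaw 152.93 q7 2.24
shift cm [ 0.85 -1.35 11.36] turn [ 0.0076  0.0043 -0.0012]
```

Emit:
play_rows(turn=[[0.008,0.004,0],[0.008,0.004,0],[0.008,0.004,0],[0.008,0.004,0]], translation=[[0.8,-1.3,1.5],[0.8,-1.3,3],[0.8,-1.3,4],[0.8,-1.3,4]], gripper=[1,1,1,1])

```text
time_s: 2.48
tcp_pos: [0.5843, 0.2174, 0.3179]
ee_rot: [[-0.453, -0.891, -0.005], [-0.891, 0.453, -0.002], [0.004, 0.004, -1.0]]
force: [-0.2, 0.1, -0.7]
finger_gap: 0.998
```

```bash
python3 -c "
from h import *
go([.5865,.2158,.247],153)"
```

```text
t 2.4833 tcp [0.5843 0.2174 0.3179] yaw 153.03 q7 2.26
shift cm [ 0.02 -0.29  7.09] turn [ 0.0037 -0.0036  0.0006]
```

Let it settle, then measure again.

Emit:
play_rows(turn=[[0,0,0],[0,0,0],[0,0,0],[0,0,0]], translation=[[0,0,0],[0,0,0],[0,0,0],[0,0,0]], gripper=[1,1,1,1])

```text
time_s: 2.82
tcp_pos: [0.5862, 0.2177, 0.3219]
ee_rot: [[-0.453, -0.892, 0.002], [-0.892, 0.453, 0.001], [-0.002, -0.001, -1.0]]
force: [-0.4, -0.7, 0.4]
finger_gap: 0.997
```

Run:
```python
from h import *
go([.5865,.2158,.247],153)
d,T=cam('wrist'); save(d,'w2.png')
X=cloud(d,T); z=X[...,2]
near=np.hypot(X[...,0]-.587,X[...,1]-.217)<.1
m=near&(z>.1)&(z<.118); print(m.sum(),X[m].mean(0),rect(X[m][:,:2]) if m.sum()>9 else '')
m=near&(z>.049)&(z<.063); print(m.sum(),rect(X[m][:,:2]) if m.sum()>9 else '')
```

```text
t 2.8167 tcp [0.5862 0.2177 0.3219] yaw 153.07 q7 2.26
shift cm [ 0.17 -0.1   7.49] turn [-0.0014  0.0021  0.0013]
1492 [0.58528872 0.21381267 0.10728487] (array([586.2, 215.1]), array([43.3, 15.8]), 63.4)
12047 (array([587.1, 219.7]), array([116.8, 116.4]), 68.9)
```

View pics/w2.png

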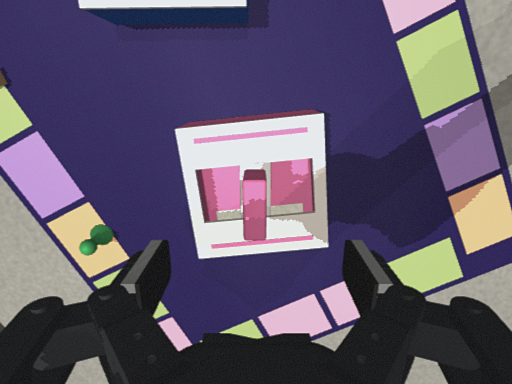

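The grip is at (255,205), midway between the fingers and parallel to the pads. Now I'll descend.

Emit:
play_rows(turn=[[0,0,0],[0,0,0],[0,0,0],[0,0,0],[0,0,0],[0,0,0],[0,0,0],[0,0,0],[0,0,0],[0,0,0]], translation=[[0.2,-0.1,1],[0.2,-0.1,2.2],[0.2,-0.1,3.4],[0.2,-0.1,4.6],[0.2,-0.1,5.8],[0.2,-0.1,6.8],[0.2,-0.1,7.5],[0.2,-0.1,7.5],[0.2,-0.1,7.5],[0.2,-0.1,7.5]], gripper=[1,1,1,1,1,1,1,1,1,1])

```text
time_s: 3.7
tcp_pos: [0.5864, 0.215, 0.2462]
ee_rot: [[-0.453, -0.891, 0.001], [-0.891, 0.453, 0.001], [-0.001, -0.001, -1.0]]
force: [-0.6, -0.3, 1.1]
finger_gap: 1.0
```

Emit:
play_rows(turn=[[0,0,0],[0,0,0],[0,0,0],[0,0,0],[0,0,0],[0,0,0],[0,0,0],[0,0,0],[0,0,0],[0,0,0],[0,0,0],[0,0,0]], translation=[[0,0,0],[0,0,0],[0,0,0],[0,0,0],[0,0,0],[0,0,0],[0,0,0],[0,0,0],[0,0,0],[0,0,0],[0,0,0],[0,0,0]], gripper=[0.8,0.6,0.5,0.4,0.3,0.25,0.2,0.15,0.1,0,0,0])

```text
time_s: 4.7
tcp_pos: [0.5861, 0.2149, 0.2459]
ee_rot: [[-0.453, -0.891, 0.001], [-0.891, 0.453, 0.0], [-0.001, -0.0, -1.0]]
force: [-0.0, 0.1, 1.1]
finger_gap: 0.182
```

```bash
python3 -c "
from h import *
go([.5865,.2158,.254],153)
print(telemetry.read_state()['finger_gap'])"
```

```text
t 4.7 tcp [0.5861 0.2149 0.2459] yaw 153.05 q7 2.27
shift cm [-0.1   0.   -0.81] turn [-0.0005  0.0007  0.0009]
0.18188319177561832
```

Gripped: a gap of 0.182 is about 15.5 mm, which matches the 16 mm slab. I'll lift 6 mm of the 16 mm available.

Emit:
play_rows(turn=[[0,0,0],[0,0,0],[0,0,0],[0,0,0]], translation=[[0,0,-0.2],[0,0,-0.4],[0,0,-0.6],[0,0,-0.6]], gripper=[0,0,0,0])

```text
time_s: 5.03
tcp_pos: [0.586, 0.2149, 0.252]
ee_rot: [[-0.453, -0.891, 0.001], [-0.891, 0.453, 0.0], [-0.001, -0.0, -1.0]]
force: [-0.3, 1.0, -0.4]
finger_gap: 0.179
```

Emit:
play_rows(turn=[[0,0,0.1],[0,0,0.2],[0,0,0.3],[0,0,0.4],[0,0,0.5],[0,0,0.6],[0,0,0.7],[0,0,0.8],[0,0,0.9],[0,0,1.0],[0,0,1.1],[0,0,1.2]], translation=[[0,0,0],[0,0,0],[0,0,0],[0,0,0],[0,0,0],[0,0,0],[0,0,0],[0,0,0],[0,0,0],[0,0,0],[0,0,0],[0,0,0]], gripper=[0,0,0,0,0,0,0,0,0,0,0,0])

```text
time_s: 6.03
tcp_pos: [0.5858, 0.215, 0.2517]
ee_rot: [[-0.995, 0.104, 0.0], [0.104, 0.995, 0.0], [-0.0, 0.0, -1.0]]
force: [-0.2, -0.5, -1.3]
finger_gap: 0.182
```

Emit:
play_rows(turn=[[0,0,0.1],[0,0,0.2],[0,0,0.266],[0,0,0.266],[0,0,0.266],[0,0,0.266]], translation=[[0,0,0],[0,0,0],[0,0,0],[0,0,0],[0,0,0],[0,0,0]], gripper=[0,0,0,0,0,0])

```text
time_s: 6.53
tcp_pos: [0.5859, 0.215, 0.2517]
ee_rot: [[-0.935, 0.356, 0.0], [0.356, 0.935, 0.0], [-0.0, 0.0, -1.0]]
force: [0.3, -0.5, -0.9]
finger_gap: 0.179
```

Run:
```python
from h import *
go([.5867,.2193,.252],69)
for n in ['wrist','top','scene']:
    d,T=cam(n); save(d,n+'3.png')
    if n=='wrist': 
        X=cloud(d,T)
    if n=='top': cv2.imwrite('pics/top3c.png',cv2.resize(d['frame'][110:230,90:300][...,::-1],None,fx=3.7,fy=3.7,interpolation=cv2.INTER_CUBIC))
    if n=='scene': cv2.imwrite('pics/scene3c.png',cv2.resize(d['frame'][110:260,290:460][...,::-1],None,fx=4,fy=4,interpolation=cv2.INTER_CUBIC))
```

```text
t 6.5333 tcp [0.5859 0.215  0.2517] yaw 69.15 q7 0.96
shift cm [ 0.07  0.43 -0.03] turn [0.0004 0.0001 0.0027]
```

View pics/wrist3.png

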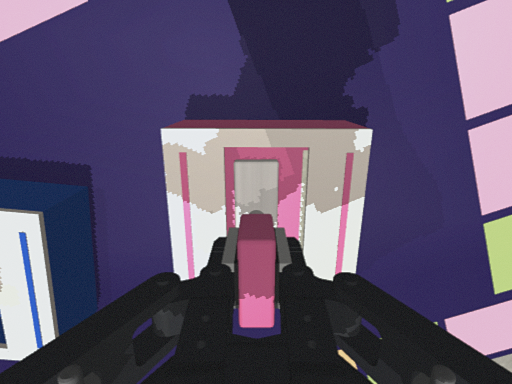

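View pics/scene3c.png

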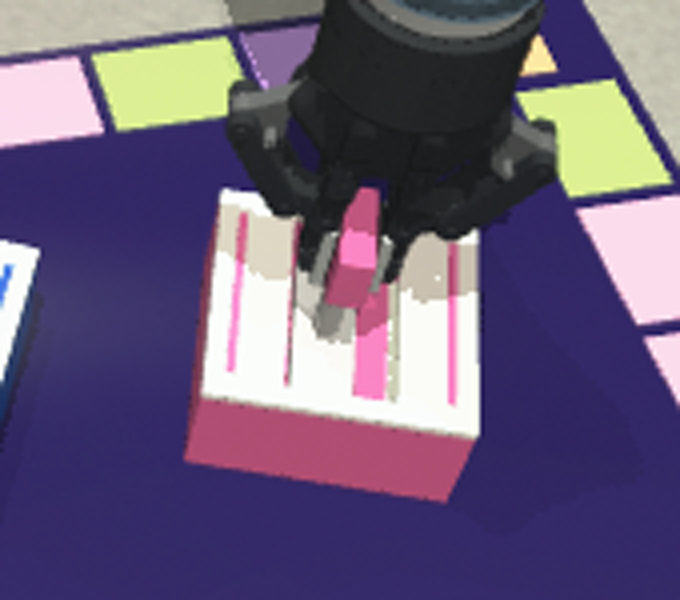

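View pics/top3c.png

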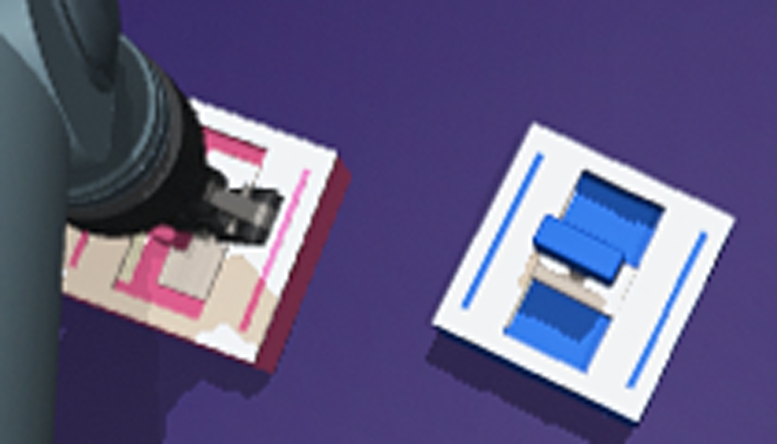

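The wrist view shows the foot (columns 235–279) parallel to the slot (225–308), but sitting about 5 mm toward the blue side. I'll measure its offset from depth before drawing it up.

Run:
```python
from h import *
d,T=cam('wrist')
X=cloud(d,T); z=X[...,2]; s=telemetry.read_state(); R=np.array(s['ee_rot']).reshape(3,3)
L=(X-np.array(s['tcp_pos']))@R   # tool coords
for row in (165,175,190,205):
    print(row)
    prev=None
    for u in range(215,320,4): print(u,(L[row,u,:2]*1000).round(1),(z[row,u]*1000).round(0),d['frame'][row,u].tolist(),end=' | ')
    print()
m=(np.hypot(X[...,0]-.587,X[...,1]-.22)<.1)&(z>.049)&(z<.06);print(rect(X[m][:,:2]))
v=np.arange(140,175); print([(v_,(L[v_,256]*1000).round(0).tolist()) for v_ in range(140,175,3)])
```

```text
165
215 [ 38.1 -24.1] 56.0 [198, 188, 177] | 219 [ 37.7 -22.1] 55.0 [200, 190, 178] | 223 [ 38.  -19.6] 56.0 [191, 185, 171] | 227 [ 31.  -20.3] 27.0 [168, 84, 116] | 231 [ 31.2 -17.5] 28.0 [167, 80, 115] | 235 [ 34.6 -13.9] 42.0 [173, 172, 163] | 239 [ 34.5 -11.4] 41.0 [189, 182, 177] | 243 [34.6 -8.9] 42.0 [179, 176, 170] | 247 [34.6 -6.4] 42.0 [187, 181, 175] | 251 [34.5 -4. ] 42.0 [186, 180, 174] | 255 [34.6 -1.5] 42.0 [184, 178, 173] | 259 [34.6  1. ] 42.0 [181, 177, 171] | 263 [34.3  3.4] 41.0 [184, 179, 173] | 267 [34.6  5.9] 42.0 [186, 179, 172] | 271 [34.2  8.4] 40.0 [184, 179, 174] | 275 [34.4 10.9] 41.0 [188, 184, 177] | 279 [31.1 14.4] 27.0 [167, 84, 115] | 283 [31.  17.1] 27.0 [187, 95, 131] | 287 [31.1 19.7] 28.0 [189, 96, 132] | 291 [31.1 22.4] 28.0 [180, 91, 124] | 295 [30.9 25.2] 27.0 [169, 87, 118] | 299 [31.  27.8] 27.0 [167, 83, 116] | 303 [31.4 30.2] 29.0 [176, 178, 159] | 307 [31.1 33.1] 27.0 [132, 126, 117] | 311 [37.9 30.4] 56.0 [181, 171, 162] | 315 [37.9 32.7] 56.0 [180, 171, 161] | 319 [38.1 34.9] 56.0 [181, 172, 162] | 
175
215 [ 31.9 -24.5] 55.0 [197, 188
[... 2837 characters left out ...]
1 [ 2.7 23.4] 28.0 [227, 135, 184] | 295 [ 2.4 26.3] 27.0 [226, 132, 181] | 299 [ 2.7 28.9] 28.0 [227, 142, 187] | 303 [ 2.8 31.7] 28.0 [190, 188, 171] | 307 [13.8 29.3] 56.0 [206, 205, 199] | 311 [13.6 31.8] 56.0 [232, 236, 235] | 315 [13.6 34.1] 56.0 [176, 169, 158] | 319 [14.1 36.2] 57.0 [174, 168, 156] | 
(array([578.4, 223.2]), array([116.9,  97.4]), 69.0)
[(140, [52.0, -1.0, 196.0]), (143, [51.0, -1.0, 196.0]), (146, [49.0, -1.0, 197.0]), (149, [42.0, -1.0, 224.0]), (152, [40.0, -1.0, 223.0]), (155, [38.0, -1.0, 223.0]), (158, [36.0, -1.0, 225.0]), (161, [37.0, -1.0, 211.0]), (164, [35.0, -1.0, 211.0]), (167, [33.0, -1.0, 212.0]), (170, [31.0, -1.0, 210.0]), (173, [29.0, -1.0, 210.0])]
```

Foot centre in tool y is −0.8 mm and slot centre is +4.6 mm, so I'll shift +0.5 cm in y and +0.1 cm in x. Then a first slow lift, watching the force.

Emit:
play_rows(turn=[[0,0,0],[0,0,0],[0,0,0],[0,0,0],[0,0,0],[0,0,0],[0,0,0],[0,0,0],[0,0,0],[0,0,0],[0,0,0],[0,0,0]], translation=[[0,0.2,0],[0.1,0.4,0],[0.1,0.5,0],[0.1,0.5,0],[0.1,0.5,0],[0.1,0.5,0],[0.1,0.5,-0.3],[0.1,0.5,-0.6],[0.1,0.5,-0.9],[0.1,0.5,-1.2],[0.1,0.5,-1.5],[0.1,0.5,-1.5]], gripper=[0,0,0,0,0,0,0,0,0,0,0,0])

```text
time_s: 7.73
tcp_pos: [0.5872, 0.22, 0.2678]
ee_rot: [[-0.934, 0.358, 0.002], [0.358, 0.934, 0.001], [-0.001, 0.002, -1.0]]
force: [0.2, 0.2, -0.7]
finger_gap: 0.182
```

Run:
```python
from h import *
go([.5877,.2198,.34],69)
d,T=cam('wrist');save(d,'w4.png')
```

```text
t 7.7333 tcp [0.5872 0.22   0.2678] yaw 69.05 q7 0.95
shift cm [-0.06  0.01 -7.22] turn [0.0018 0.0015 0.0009]
```

View pics/w4.png

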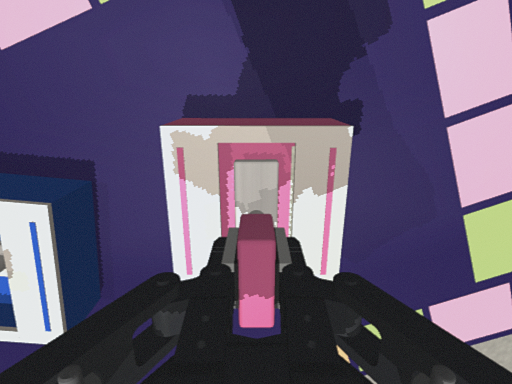

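The foot is centred in the slot (235–279 within 219–296) and there's no extra force. I'll draw it straight up.

Emit:
play_rows(turn=[[0,0,0],[0,0,0],[0,0,0],[0,0,0],[0,0,0],[0,0,0],[0,0,0],[0,0,0],[0,0,0],[0,0,0],[0,0,0],[0,0,0]], translation=[[0,0,-0.5],[0,0,-1],[0,0,-1.6],[0,0,-2.4],[0,0,-3.4],[0,0,-4.8],[0,0,-6.4],[0,0,-8.2],[0,0,-10],[0,0,-11.4],[0,0,-12.2],[0,0,-12.2]], gripper=[0,0,0,0,0,0,0,0,0,0,0,0])

```text
time_s: 8.78
tcp_pos: [0.5877, 0.2199, 0.3924]
ee_rot: [[-0.934, 0.358, 0.006], [0.358, 0.934, 0.003], [-0.004, 0.005, -1.0]]
force: [0.9, 0.2, -0.6]
finger_gap: 0.184
```

Emit:
play_rows(turn=[[0,0,0],[0,0,0],[0,0,0]], translation=[[0,0,0],[0,0,0],[0,0,0]], gripper=[0,0,0])

```text
time_s: 9.03
tcp_pos: [0.5862, 0.2198, 0.3873]
ee_rot: [[-0.934, 0.357, -0.002], [0.357, 0.934, -0.001], [0.002, -0.002, -1.0]]
force: [-0.1, 0.8, -0.9]
finger_gap: 0.176
```

Run:
```python
from h import *
go([.5255,-.2224,.39],69)
d,T=cam('wrist');save(d,'w5.png')
d,T=cam('scene');save(d,'s5.png')
```

```text
t 9.0333 tcp [0.5862 0.2198 0.3873] yaw 69.06 q7 0.9
shift cm [-10.14 -43.47  -0.21] turn [-0.0015 -0.0016  0.001 ]
```

View pics/s5.png

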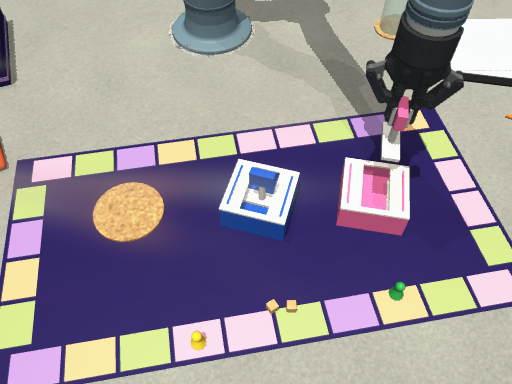

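The keeper is clear of the box, hanging upright near (398,130). Next I'll carry it to the coaster.

Emit:
play_rows(turn=[[0,0,0],[0,0,0],[0,0,0],[0,0,0],[0,0,0],[0,0,0],[0,0,0],[0,0,0],[0,0,0],[0,0,0],[0,0,0],[0,0,0]], translation=[[-0.2,-0.8,0],[-0.5,-2.1,0],[-0.9,-4,0],[-1.5,-6.4,0],[-2.1,-9,0],[-2.7,-11.6,0],[-3.3,-14.2,0],[-3.9,-16.8,0],[-4.5,-19.4,0],[-5.1,-22,0],[-5.7,-24.6,0],[-6.3,-27.2,0]], gripper=[0,0,0,0,0,0,0,0,0,0,0,0])

```text
time_s: 10.13
tcp_pos: [0.5471, -0.0598, 0.3886]
ee_rot: [[-0.933, 0.359, 0.0], [0.359, 0.933, 0.0], [-0.0, 0.0, -1.0]]
force: [0.6, -0.9, -1.3]
finger_gap: 0.178
```

Emit:
play_rows(turn=[[0,0,0],[0,0,0],[0,0,0],[0,0,0],[0,0,0],[0,0,0],[0,0,0],[0,0,0],[0,0,0],[0,0,0],[0,0,0],[0,0,0]], translation=[[-0.6,-2.6,0],[-1.2,-5.2,0],[-1.8,-7.8,0],[-2.4,-10.4,0],[-2.9,-12.5,0],[-3.3,-14.1,0],[-3.6,-15.4,0],[-3.8,-16.2,0],[-3.8,-16.2,0],[-3.8,-16.2,0],[-3.8,-16.2,0],[-3.8,-16.2,0]], gripper=[0,0,0,0,0,0,0,0,0,0,0,0])

```text
time_s: 11.13
tcp_pos: [0.5263, -0.2201, 0.3884]
ee_rot: [[-0.935, 0.355, 0.0], [0.355, 0.935, 0.001], [0.0, 0.001, -1.0]]
force: [0.8, -0.3, -0.9]
finger_gap: 0.179
```

Run:
```python
from h import *
go([.5255,-.2224,.39],69)
d,T=cam('wrist');save(d,'w6.png')
X=cloud(d,T);z=X[...,2]; hsv=cv2.cvtColor(d['frame'],cv2.COLOR_RGB2HSV)
s=telemetry.read_state(); R=np.array(s['ee_rot']).reshape(3,3);L=(X-np.array(s['tcp_pos']))@R
m=(L[...,2]>.2)&(L[...,2]<.23)&(np.abs(L[...,1])<.04)&(np.abs(L[...,0])<.05)
p=L[m]*1000;print('foot tool mm',p.min(0).round(1),p.max(0).round(1),np.percentile(p[:,2],[5,50,95]))
```

```text
t 11.1333 tcp [ 0.5263 -0.2201  0.3884] yaw 69.19 q7 1.69
shift cm [-0.   -0.24 -0.16] turn [ 0.0012 -0.0001  0.0033]
foot tool mm [ -7.6 -14.7 204.2] [ 37.2  13.2 218. ] [209.14320032 210.25763064 211.66590708]
```

View pics/w6.png

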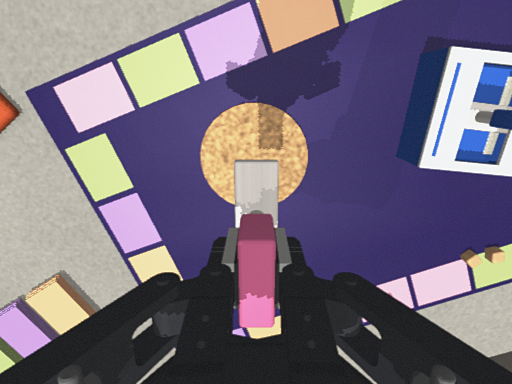

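The foot is upright over the coaster, with its underside 218 mm ahead of the TCP, so contact is at TCP z ≈ 0.224. I'll descend to about 6 mm above that.

Emit:
play_rows(turn=[[0,0,0],[0,0,0],[0,0,0],[0,0,0],[0,0,0],[0,0,0],[0,0,0],[0,0,0],[0,0,0],[0,0,0],[0,0,0],[0,0,0]], translation=[[0.05,-0.15,1],[0.05,-0.15,2.5],[0.05,-0.15,4.5],[0.05,-0.15,6.5],[0.05,-0.15,8.5],[0.05,-0.15,10.5],[0.05,-0.15,12.2],[0.05,-0.15,13.6],[0.05,-0.15,14.7],[0.05,-0.15,15.4],[0.05,-0.15,15.8],[0.05,-0.15,15.8]], gripper=[0,0,0,0,0,0,0,0,0,0,0,0])

```text
time_s: 12.18
tcp_pos: [0.5248, -0.2225, 0.2298]
ee_rot: [[-0.934, 0.357, -0.001], [0.357, 0.934, 0.001], [0.001, 0.0, -1.0]]
force: [-0.3, 0.2, -1.3]
finger_gap: 0.178
```

Emit:
play_rows(turn=[[0,0,0],[0,0,0],[0,0,0],[0,0,0]], translation=[[0,0,0],[0,0,0],[0,0,0],[0,0,0]], gripper=[0,0,0,0])

```text
time_s: 12.52
tcp_pos: [0.5253, -0.2229, 0.2314]
ee_rot: [[-0.934, 0.358, 0.002], [0.358, 0.934, 0.0], [-0.002, 0.001, -1.0]]
force: [-0.1, 1.1, -0.1]
finger_gap: 0.175
```

Run:
```python
from h import *
go([.5262,-.2216,.224],69)
d,T=cam('wrist');save(d,'w7.png')
X=cloud(d,T);s=telemetry.read_state(); R=np.array(s['ee_rot']).reshape(3,3);L=(X-np.array(s['tcp_pos']))@R
hsv=cv2.cvtColor(d['frame'],cv2.COLOR_RGB2HSV)
m=(hsv[...,0]>8)&(hsv[...,0]<25)&(hsv[...,1]>100)&(X[...,2]<.02)&(np.hypot(X[...,0]-.5255,X[...,1]+.2224)<.085)
c=X[m];rr=np.hypot(c[:,0]-.5255,c[:,1]+.2224);print(m.sum(),'coaster z',np.median(c[:,2]))
cs,_=cv2.findContours(m.astype(np.uint8),cv2.RETR_EXTERNAL,cv2.CHAIN_APPROX_NONE)
k=max(cs,key=cv2.contourArea)[:,0]; b=X[k[:,1],k[:,0],:2]
# fit circle R=65 to outer pts
from scipy.optimize import least_squares
b=b[np.hypot(b[:,0]-.5255,b[:,1]+.2224)>.055]
f=least_squares(lambda p:np.hypot(b[:,0]-p[0],b[:,1]-p[1])-.0645,[.5255,-.2224],loss='soft_l1',f_scale=.001);print(len(b),f.x)
foot=np.array(s['tcp_pos'])+R@np.array([-.0005,-.0008,.218]);print('foot',foot)
```

```text
t 12.5167 tcp [ 0.5253 -0.2229  0.2314] yaw 69.05 q7 1.82
shift cm [-0.03  0.15  0.74] turn [0.0007 0.0018 0.0009]
16061 coaster z 0.005624944431520146
447 [ 0.52382277 -0.22267377]
foot [ 0.52582912 -0.2237693   0.01325357]
```

View pics/w7.png

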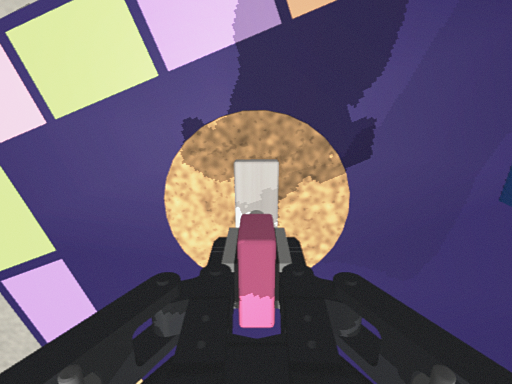

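The foot is centred on the coaster to within about 2 mm (columns 235–279 against 165–350) and about 7 mm above it. I'll lower it slowly.

Emit:
play_rows(turn=[[0,0,0],[0,0,0],[0,0,0],[0,0,0],[0,0,0],[0,0,0],[0,0,0],[0,0,0]], translation=[[0,0.1,0.1],[0,0.1,0.2],[0,0.1,0.3],[0,0.1,0.4],[0,0.1,0.5],[0,0.1,0.6],[0,0.1,0.6],[0,0.1,0.6]], gripper=[0,0,0,0,0,0,0,0])

```text
time_s: 13.23
tcp_pos: [0.5253, -0.2218, 0.2244]
ee_rot: [[-0.934, 0.358, 0.0], [0.358, 0.934, 0.0], [0.0, 0.0, -1.0]]
force: [0.3, -0.1, -0.9]
finger_gap: 0.18
```

Emit:
play_rows(turn=[[0,0,0],[0,0,0],[0,0,0],[0,0,0]], translation=[[0,0,0.05],[0,0,0.1],[0,0,0.1],[0,0,0.1]], gripper=[0,0,0,0])

```text
time_s: 13.57
tcp_pos: [0.5254, -0.2219, 0.2238]
ee_rot: [[-0.934, 0.358, 0.001], [0.358, 0.934, 0.0], [-0.001, 0.001, -1.0]]
force: [-0.8, -0.1, 0.6]
finger_gap: 0.179
```

Emit:
play_rows(turn=[[0,0,0],[0,0,0],[0,0,0],[0,0,0]], translation=[[0,0,0.05],[0,0,0.05],[0,0,0.05],[0,0,0.05]], gripper=[0,0,0,0])

```text
time_s: 13.9
tcp_pos: [0.5254, -0.222, 0.2238]
ee_rot: [[-0.934, 0.358, 0.001], [0.358, 0.934, 0.001], [-0.0, 0.001, -1.0]]
force: [-2.3, 0.7, 5.2]
finger_gap: 0.179
```

Contact: z has stopped and the force is about 5 N. I'll open slowly.

Emit:
play_rows(turn=[[0,0,0],[0,0,0],[0,0,0],[0,0,0],[0,0,0],[0,0,0],[0,0,0],[0,0,0],[0,0,0],[0,0,0],[0,0,0],[0,0,0]], translation=[[0,0,-0.05],[0,0,-0.05],[0,0,-0.05],[0,0,-0.05],[0,0,-0.05],[0,0,-0.05],[0,0,-0.05],[0,0,-0.05],[0,0,-0.05],[0,0,-0.05],[0,0,-0.05],[0,0,-0.05]], gripper=[0.18,0.2,0.22,0.25,0.3,0.35,0.4,0.5,0.6,0.7,0.8,0.8])

```text
time_s: 14.9
tcp_pos: [0.5254, -0.2218, 0.2236]
ee_rot: [[-0.934, 0.358, 0.0], [0.358, 0.934, 0.0], [-0.0, 0.0, -1.0]]
force: [0.2, 0.1, -1.2]
finger_gap: 0.805
```

Emit:
play_rows(turn=[[0,0,0],[0,0,0],[0,0,0],[0,0,0],[0,0,0],[0,0,0],[0,0,0],[0,0,0],[0,0,0],[0,0,0],[0,0,0],[0,0,0]], translation=[[0,0,0],[0,0,-0.5],[0,0,-1],[0,0,-2],[0,0,-3.5],[0,0,-5.5],[0,0,-7.5],[0,0,-9.5],[0,0,-11.5],[0,0,-13],[0,0,-14],[0,0,-14]], gripper=[0.8,0.8,0.8,0.8,0.8,0.8,0.8,0.8,0.8,0.8,0.8,0.8])

```text
time_s: 15.9
tcp_pos: [0.5261, -0.2226, 0.367]
ee_rot: [[-0.934, 0.358, 0.006], [0.358, 0.934, -0.001], [-0.006, 0.002, -1.0]]
force: [0.3, -0.4, 0.0]
finger_gap: 0.799
```

Emit:
play_rows(turn=[[0,0,0],[0,0,0],[0,0,0],[0,0,0]], translation=[[0,0,0],[0,0,0],[0,0,0],[0,0,0]], gripper=[0.8,0.8,0.8,0.8])

```text
time_s: 16.23
tcp_pos: [0.5249, -0.2215, 0.3623]
ee_rot: [[-0.934, 0.357, -0.002], [0.357, 0.934, 0.001], [0.002, -0.0, -1.0]]
force: [-0.2, 0.5, -1.0]
finger_gap: 0.801
```

Run:
```python
from h import *
go([.5255,-.222,.36],69)
for n in ['wrist','scene','top']:
    d,T=cam(n);save(d,n+'9.png');X=cloud(d,T);z=X[...,2]
    m=(np.hypot(X[...,0]-.5255,X[...,1]+.2224)<.06)&(z>.079)&(z<.095)
    if m.sum()>9: print(n,m.sum(),np.median(z[m]),rect(X[m][:,:2]))
    m=(np.hypot(X[...,0]-.561,X[...,1]-.02)<.06)&(z>.1)&(z<.118)
    if m.sum()>9: print(n,'blue',m.sum(),rect(X[m][:,:2]))
```

```text
t 16.2333 tcp [ 0.5249 -0.2215  0.3623] yaw 69.06 q7 1.71
shift cm [-0.08 -0.02  0.23] turn [-0.0001 -0.0022  0.0011]
wrist 872 0.08546447003647918 (array([ 525.8, -222.4]), array([15.2, 43.1]), 68.7)
scene 238 0.08574946759765883 (array([ 527.6, -222.4]), array([17.2, 45.5]), 70.3)
scene blue 263 (array([563. ,  19.1]), array([43.6, 18.2]), 62.2)
top 219 0.08619210135892685 (array([ 527.1, -222.1]), array([16.1, 44.3]), 67.5)
top blue 222 (array([560.8,  19.8]), array([43.5, 15.7]), 62.6)
```

View pics/scene9.png

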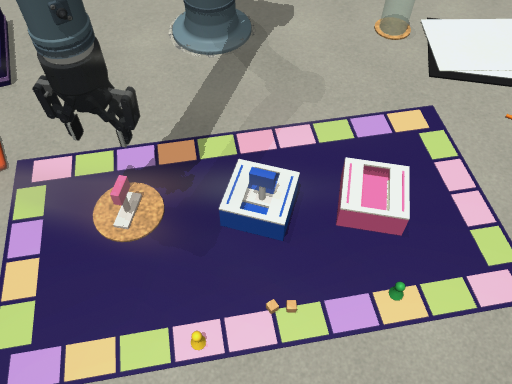

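View pics/wrist9.png

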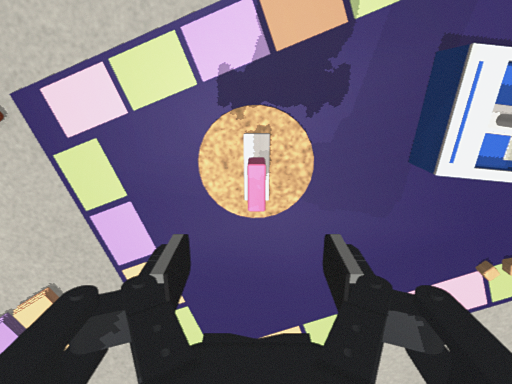

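The keeper stands upright in the middle of the coaster, with its grip top at 0.086 m as it should be. The blue keeper hasn't moved and the gripper is clear, so I'll hand it in.

```bash
python3 -c "
from h import *
print(r.close_job())"
```

```text
the job is handed in; nothing more can be done
None
```

The pink keeper is standing upright in the middle of the cork coaster, and the job is handed in at about 16.4 s of the 42 s allowed.

- **What I did:** I gripped the keeper by its slab and lifted it 6 mm inside the box. I turned it 84° until the foot lined up with the slot, then shifted it 5 mm to centre it. It came straight up with no reported force above about 1.5 N. I set it down with about 5 N of contact, released it and backed straight up.
- **Last checks:** The grip top reads 0.0855–0.086 m, against the expected 0.086 m. Its centre is within about 2 mm of the coaster's middle in all three cameras. The blue keeper is where it was, to within 1 mm in the top view, and the gripper is open well above everything.
- **Disagreements:** A circle fit from the wrist camera put the coaster's centre about 2 mm from where the other cameras did; I went with the other cameras. While positioning above the box I overcorrected by about 1 cm because the arm was still settling. I fixed that before going down, and nothing was touched.

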